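# Bed a lens barrel in the V-block and hold it down

### The arm

A 6-joint arm with a two-finger parallel gripper is mounted at the origin on a cart in front of the work surface, level with it; the furniture and walls round the work are solid. World frame = base frame: x ahead of the robot, y to its left, z up, the work surface at z = 0. Lengths are in mm, angles in rad, forces in N, time in s.
With the tool pointing down it reaches from about 275 to 1000 mm from the base axis. Payload 8.4 kg.
Tool frame: the origin (TCP) lies between the finger pads; the fingertips stand r.tips_ahead ahead of it and the grasp point (between the pads) lies 6 mm ahead of it (r.tips_ahead is the distance from the TCP to the fingertips, in mm); z points along the fingers, y is the line along which they close (so a half turn about z gives the same grasp; the last joint's range is limited). The gripper opens to 85 mm and grips with 20 to 120 N. Pads are 22 mm wide; open, the fingers measure 114 mm over their backs; the gripper's body (76 mm by 85 mm) begins 54 mm behind the grasp point. The pads swing forward as they close: fully open they stand 13 mm farther back than shut.
Start: joints at [1.151, 0.353, 1.633, -0, 1.155, -0.002], TCP at [253.593, 571.243, 256.281] pointing down, gripper open.
Joint ranges: [-2.63, 2.63], [-0.92, 2.1], [0.06, 2.66], [-1.3, 4.44], [0, 2.69], [-3.02, 3.02]. Speed limits (rad/s): [2.22, 2.22, 2.79, 3.14, 3.14, 3.14].

### API

Orientations are given as [roll, pitch, yaw] about the fixed x, y, z axes, in that order (R = Rz(yaw) Ry(pitch) Rx(roll)).
In Python, from rig import r gives the robot as it stands.
- The arm moves only by the tool carry_out, never from a script. Its arguments are lists of equal length, an entry for each row: "delta_pos": the shift along the tool's x, y, z in m, a list of three; "rot": the turn, a rotation vector about the tool's x, y, z in degrees, a list of three. A call has 1 to 8 rows; each row is the pose to reach, as a shift and turn from the pose commanded when the call began, along the tool's axes at that moment; what a row does not reach only later rows make up. A row lasts 1/8 s, in which the tool goes at most 62.5 mm and 10.7 degrees, less where a joint would pass 70% of its speed; a pose out of reach is approached as far as the arm can. A call with a gripper value outside its range is refused whole. "claw" is the finger opening in m, from 0 to 0.0854, set as the call begins (left out, the last holds). The fingers move at their own pace and stop on an object; "grip_force" is the grip in N (left out, the last holds). Time passes only in rows, so rows that repeat a pose let the fingers close. It gives the time, the measured TCP pose, the force, the opening and the grip force at its end, in the units of the state.
- r.sense(): the state, without advancing time (a new reading comes with each control period).
- r.grab_frame(name): name is "scene" or "top" or "wrist"; returns the picture (400x640x3 uint8, blue, green, red); there is no depth.
- r.camera_info(name): a dict with "fx", "fy", "cx", "cy" (pixels), "pose" (4x4, takes a point from camera to world coordinates); the wrist camera has in their place "hand_eye" (4x4, takes a point from camera to tool coordinates, whose origin is the TCP and whose axes are the flange's). Camera axes: x right, y down, z forward; pixel columns grow to the right and rows downward; lengths in mm; the calibration is good to about 2 mm. A picture is of the moment at which its call begins: read the wrist's pose just before it. camera_info takes no time and is no camera call.
- r.sign_off(): hands the job in; it is judged then, once.
Trained networks look in the newest picture that a camera, given by its name, has taken for a name from the list of things; names that differ only in an ending like _2 or _b are one class to them, and where a whole thing is asked for, a point or a joint stands for the part that bears it (a point fixed in the world has none). Each returns a list of dicts, best first, with "p" (0 to 1); they miss things now and then, are a little off and sometimes report something else, mostly with a low value. They report only what shows in the picture. A call takes as long as a camera call. They do not tell look-alikes from the thing itself.
- r.recognise(thing, camera): "box" ([left, top, right, bottom] in pixels, round what is visible of it).
- r.cut_out(thing, camera): "mask" (400x640 bool, what is visible of it) and "box" ([left, top, right, bottom] in pixels, round what is visible of it).
The state is a dict: "clock": time; "qpos": joint angles; "qvel": joint speeds; "joint_efforts": joint torques, N m; "eef_pos": TCP position; "tcp_rot": TCP orientation; "contact_force": force on the tool from outside, world axes, zero at the start; "wrist_torque": the same for the moment, N m; "opening": opening from 0.0 (shut) to 1.0 (fully open); "grasp_force": force on a finger pad.
Only numpy, scipy, OpenCV 4.12 (cv2) and the standard library are available. Lean on these libraries where they do the work, as an engineer would, in place of code of your own. Each camera call takes 0.05 s, during which the arm holds its last target. There are 200 camera calls.

### The job

Take the black lens barrel out of its wooden rest and lay it in the aluminium V-block with its brass end close up to the orange end stop (just touching, or a gap of a few millimetres), so that it beds on both flanks of the V. Then press it down into the V with the gripper, gently but surely, about 15 N, and finish while still holding it pressed there. Set it in without a hard knock and leave the jar, cup, bottle and spool stand where they are.

Things in the scene. Friction and masses are not known exactly. Their poses are not given: they have to be found in the camera images.
- barrel_mid (a point): Centre of the lens barrel, on its axis half-way along: a plain black cylinder, diameter 28 mm, length 110 mm, 0.1 to 0.2 kg, with a 14 mm brass band at one end and grey rings at the other. Its x axis runs along it to the brass end; it can roll about x. It starts level in the wooden rest, axis 42 mm above the table. Grasp it across its middle from above.
- barrel_brass (a point): Centre of the barrel's brass end face, 55 mm from barrel_mid along the barrel's x.
- rest: Fixed pale wooden rest, 104 x 56 mm, origin at the centre of its underside. Two grooved blocks (14 mm along x, 36 mm high, centred at x = -42 and +42 mm) carry the barrel, which lies along x; the 70 mm gap between them, its floor 8 mm above the table, leaves room for the fingers.
- vblock: Fixed V-block fixture, origin on its underside below the middle of the V; x runs along the V to the orange end stop. Dark base plate 136 x 72 x 10 mm; on it two aluminium stands, 24 mm long (x), 60 wide, 56 high, centred at x = -38 and +38 mm, each with a 90 degree V; fingers fit in the 52 mm gap between. The stop is 34 mm wide, its top 62 mm above the table, its face at x = +58 mm.
- v_seat (a point): Where the bedded barrel's centre lies: on the V's axis, 58 mm above the table, mid-way between the stands; axes as the V-block. With barrel_mid here the brass end is 3 mm off the stop. A barrel laid in the V and let go settles on both flanks by itself, its top 72 mm above the table. Closed fingertips on top of its middle may press it, or the grip that holds it.
- vee_left: The flanks of the V on the V-block's +y side (of both stands), sloping 45 degrees; one contact line. Its origin is that of the V-block.
- vee_right: The flanks of the V on the V-block's -y side (of both stands); the other contact line. Its origin is that of the V-block.
- jar: Bystander: pigment jar with black lid and pale blue contents, 40 mm across, 36 mm high; origin at the centre of its underside.
- cup: Bystander: coral silicone mixing cup, 41 mm across, 28 mm high; origin at the centre of its underside.
- stand: Bystander: white spool stand with a dark disc on top, 37 mm across, 26 mm high; origin at the centre of its underside.
- bottle: Bystander: cream resin bottle with yellow collar and nozzle, 30 mm across, 86 mm high; origin at the centre of its underside.
Not all that is in view belongs to the job. Leave any purple or turquoise look-alike of the part that bears barrel_mid alone.

How it is judged:
By the outcome, as a careful person would: the job done as asked, in the order asked, and still so for the second after the job is handed in, while the arm keeps its last pose, push and grip.
It also fails if it takes over 42 s, if anything falls off the work surface, if the arm or the gripper's body presses on something with over 40 N, if the wrist force passes 120 N, or if a joint passes its speed limit or range.

## Working session

There is one attempt and no reset: what is moved stays moved. The work goes in short steps, Python scripts to look and compute and a tool call to move; the robot and the scene stay as the last step left them, time stands still between calls to the robot, and variables do not carry over. Pictures are saved under pics/ and viewed, at most 10 in all, crops included, and the job is handed in when it is done.

Besides the shell and the picture viewer there is one more tool, called by a JSON object that holds its "op" and its "data", one argument or row to a line. carry_out: Moves the arm, as the interface text tells. Its arguments: {"type":"object","properties":{"delta_pos":{"type":"array","items":{"type":"array","items":{"type":"number"}}},"rot":{"type":"array","items":{"type":"array","items":{"type":"number"}}},"claw":{"type":"number"},"grip_force":{"type":"number"}},"required":["delta_pos","rot"]}

```bash
mkdir -p pics; cat > h.py <<'E'
import numpy as np,cv2
from rig import r
def save(n,f): 
    im=r.grab_frame(n); cv2.imwrite(f'pics/{f}.png',im); return im
def ray(n,uv,z,pose=None):
    c=r.camera_info(n); T=np.array(c['pose']) if pose is None else pose
    d=T[:3,:3]@np.array([(uv[0]-c['cx'])/c['fx'],(uv[1]-c['cy'])/c['fy'],1]); o=T[:3,3]
    return o+d*(z-o[2])/d[2]
E
python3 - <<'E'
from h import *
s=r.sense();print(s['clock'],s['eef_pos'],s['tcp_rot'],s['contact_force'],s['opening'],r.tips_ahead)
save('top','top1');save('scene','scene1')
for t in ['barrel_mid','rest','vblock','jar','cup','stand','bottle']:
    for d in r.recognise(t,'top')[:3]:print(t,round(d['p'],2),np.round(d['box']),np.round(ray('top',[(d['box'][0]+d['box'][2])/2,(d['box'][1]+d['box'][3])/2],40)))
print(r.camera_info('top'))
E
```

```text
0.0 [253.4149756  570.80845546 255.56656077] [-3.14015516e+00 -1.72642521e-05  2.72379158e+00] [0.37853388 1.1393644  0.43489907] 1.0011672269365164 25.0
barrel_mid 0.67 [221. 244. 238. 277.] [327. 273.  40.]
barrel_mid 0.64 [247. 173. 257. 209.] [541. 218.  40.]
barrel_mid 0.62 [298. 188. 306. 220.] [504.  63.  40.]
rest 0.78 [242. 178. 262. 212.] [528. 216.  40.]
vblock 0.7 [383. 185. 410. 234.] [ 493. -228.   40.]
jar 0.52 [309. 138. 321. 154.] [691.  26.  40.]
cup 0.45 [429. 177. 444. 190.] [ 578. -354.   40.]
bottle 0.63 [336. 139. 347. 150.] [698. -57.  40.]
{'fx': 445.5184254533234, 'fy': 445.5184254533234, 'cx': 324.3333542825373, 'cy': 191.99879918692668, 'pose': array([[ 2.17978370e-02, -9.79859946e-01,  1.98492671e-01,
         2.68662104e+02],
       [-9.99762307e-01, -2.12787302e-02,  4.74818723e-03,
        -1.24845081e+01],
       [-4.28886479e-04, -1.98548991e-01, -9.80090870e-01,
         1.39356087e+03],
       [ 0.00000000e+00,  0.00000000e+00,  0.00000000e+00,
         1.00000000e+00]])}
```

```bash
python3 - <<'E'
import cv2
a=cv2.imread('pics/top1.png')[110:310,190:470]
cv2.imwrite('pics/c1.png',cv2.resize(a,None,fx=2.8,fy=2.8,interpolation=cv2.INTER_CUBIC))
E
```

```text
(no output)
```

View pics/c1.png

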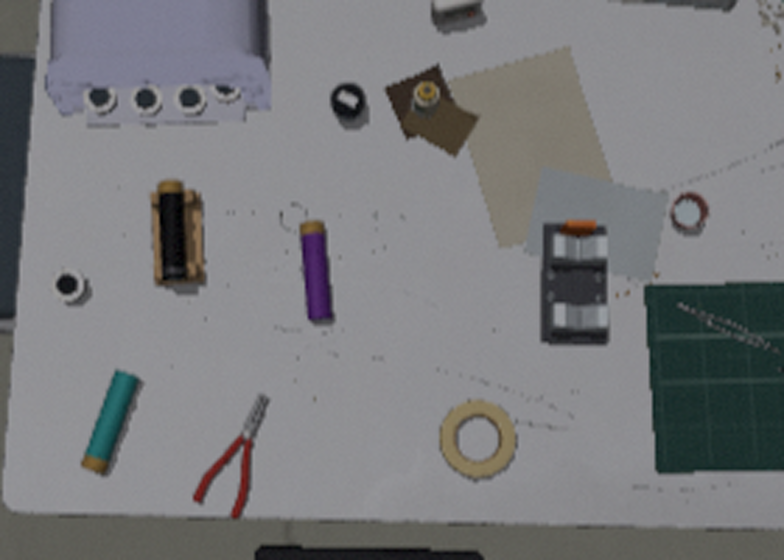

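View pics/scene1.png

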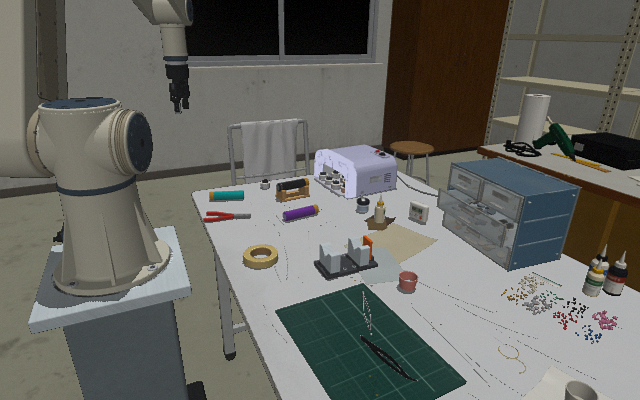

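The top picture shows three barrel-like things: black in the wooden rest at (252,193), purple at about (303,207), and turquoise at about (229,260). I choose the black one in the rest, whose brass end points to +x (up in the picture). The V-block is at (395,211) with its orange stop at the +x end (397,191), and the spool stand is at (215,212).

```bash
cat >> h.py <<'E'
def toolmove(p,yaw,s=None):
    from scipy.spatial.transform import Rotation as R
    s=s or r.sense(); R0=R.from_euler('xyz',s['tcp_rot']); R1=R.from_euler('xyz',[np.pi,0,yaw])
    return np.round(R0.inv().apply(np.array(p)-s['eef_pos'])/1000,4), np.round((R0.inv()*R1).as_rotvec(degrees=True),2)
def axis(n,mask,z,pose=None):
    v,u=np.nonzero(mask); P=np.array([ray(n,(a,b),z,pose)[:2] for a,b in zip(u,v)])
    (c,wh,ang)=cv2.minAreaRect(P.astype(np.float32)); B=cv2.boxPoints((c,wh,ang))
    e=[B[1]-B[0],B[2]-B[1]]; e=max(e,key=np.linalg.norm); e=e*np.sign(e[0])
    return np.round(c,1),np.round(wh,1),round(float(np.arctan2(e[1],e[0])),3)
E
python3 - <<'E'
from h import *
r.grab_frame('top')
for t,z in [('barrel_mid',45),('rest',30),('vblock',30)]:
    for d in r.cut_out(t,'top')[:3]: print(t,round(d['p'],2),d['box'],axis('top',d['mask'],z))
print(toolmove([535,217,220],np.pi), r.camera_info('wrist'))
E
```

```text
barrel_mid 0.83 [220.9, 243.9, 237.3, 275.6] (array([327.7, 274.8]), array([ 27.6, 104.8]), -0.323)
barrel_mid 0.72 [297.2, 189.5, 306.3, 224.3] (array([498.3,  60.2]), array([104.1,  26.7]), 0.119)
barrel_mid 0.58 [248.0, 173.2, 254.4, 210.0] (array([538.9, 219.1]), array([111.2,  27.7]), 0.056)
rest 0.55 [246.5, 177.1, 260.9, 213.8] (array([534.5, 214.9]), array([105.9,  57.7]), 0.102)
vblock 0.81 [385.4, 185.8, 407.5, 237.0] (array([ 492.2, -227.3]), array([ 70.9, 141.2]), -0.005)
(array([-0.4009, -0.2096,  0.0363]), array([ -0.  ,  -0.  , -23.94])) {'fx': 281.0840583244866, 'fy': 281.0840583244866, 'cx': 323.8960905195259, 'cy': 200.26192833530402, 'hand_eye': array([[-1.82014894e-04, -9.64068291e-01, -2.65654470e-01,
         6.72206415e+01],
       [ 9.99999606e-01,  5.54240638e-05, -8.86291902e-04,
         6.43493876e-01],
       [ 8.69169569e-04, -2.65654526e-01,  9.64067901e-01,
        -1.16953863e+02],
       [ 0.00000000e+00,  0.00000000e+00,  0.00000000e+00,
         1.00000000e+00]])}
```

{"op": "carry_out", "data": {
  "delta_pos": [
    [-0.05,-0.026,0],
    [-0.1,-0.052,0],
    [-0.15,-0.078,0.005],
    [-0.2,-0.104,0.01],
    [-0.25,-0.13,0.015],
    [-0.3,-0.157,0.02],
    [-0.35,-0.183,0.03],
    [-0.401,-0.21,0.036]
  ],
  "rot": [
    [0,0,-3],
    [0,0,-6],
    [0,0,-9],
    [0,0,-12],
    [0,0,-15],
    [0,0,-18],
    [0,0,-21],
    [0,0,-24]
  ],
  "claw": 0.0854,
  "grip_force": 30
}}

```text
clock: 1.65
eef_pos: [535.8, 215.1, 220.1]
tcp_rot: [3.141, 0.0, -3.139]
contact_force: [0.3, 1.0, 0.8]
opening: 0.996
grasp_force: 0.0
```

{"op": "carry_out", "data": {
  "delta_pos": [
    [0,0,0],
    [0,0,0]
  ],
  "rot": [
    [0,0,0],
    [0,0,0]
  ]
}}

```text
clock: 1.9
eef_pos: [534.7, 216.6, 220.2]
tcp_rot: [3.141, -0.0, 3.141]
contact_force: [1.0, 0.8, 0.2]
opening: 1.0
grasp_force: 0.0
```

```bash
cat >> h.py <<'E'
def wpose(s):
    from scipy.spatial.transform import Rotation as R
    T=np.eye(4);T[:3,:3]=R.from_euler('xyz',s['tcp_rot']).as_matrix();T[:3,3]=s['eef_pos'];return T@np.array(r.camera_info('wrist')['hand_eye'])
def proj(p,T):
    c=r.camera_info('wrist');q=np.linalg.inv(T)@np.r_[p,1];return c['cx']+c['fx']*q[0]/q[2],c['cy']+c['fy']*q[1]/q[2]
E
python3 - <<'E'
from h import *
s=r.sense();print(s['clock'],s['eef_pos'],s['tcp_rot'],s['qpos'],s['contact_force'])
T=wpose(s);save('wrist','w1')
for t,z in [('barrel_mid',45),('rest',30)]:
    for d in r.cut_out(t,'wrist')[:3]: print(t,round(d['p'],2),d['box'],axis('wrist',d['mask'],z,T))
E
```

```text
1.9 [534.73209418 216.60064849 220.24286819] [ 3.14129876e+00 -4.45641822e-04  3.14124372e+00] [ 3.82022478e-01  3.16492363e-01  1.77321926e+00  5.05400983e-04
  1.05218489e+00 -1.18867543e+00] [0.95629906 0.7524826  0.22183043]
barrel_mid 0.93 [165.4, 101.4, 207.9, 202.2] (array([499.7,  76.8]), array([102.9,  28.7]), 0.114)Traceback (most recent call last):
  File "<stdin>", line 5, in <module>
  File "h.py", line 14, in axis
    v,u=np.nonzero(mask); P=np.array([ray(n,(a,b),z,pose)[:2] for a,b in zip(u,v)])
                                      ~~~^^^^^^^^^^^^^^^^
  File "h.py", line 6, in ray
    c=r.camera_info(n); T=np.array(c['pose']) if pose is None else pose
ValueError: time passes only in moves, steps and waits
```

View pics/w1.png

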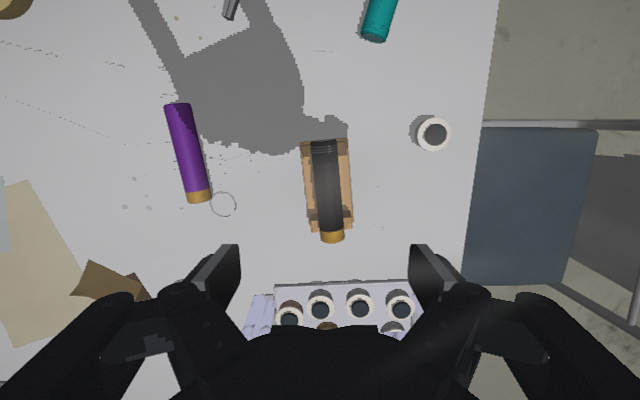

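The wrist view shows the black barrel in its rest from (323,142) to (332,240), with its brass end at the bottom (+x). The purple look-alike is off at (188,152) and the stand at (433,133), so I have the right one.

```bash
sed -i 's/^def save/import functools\nci=functools.lru_cache(None)(r.camera_info)\ndef save/; s/=r.camera_info(/=ci(/; s/np.array(r.camera_info(/np.array(ci(/' h.py
python3 - <<'E'
from h import *
s=r.sense();T=wpose(s);im=r.grab_frame('wrist')
for t,z in [('barrel_mid',42),('rest',30)]:
    for d in r.cut_out(t,'wrist')[:3]: print(t,round(d['p'],2),d['box'],axis('wrist',d['mask'],z,T))
# colour: brass-top and axis ends
for uv in [(322,142),(331,231)]: print(ray('wrist',uv,56,T))
for uv in [(322,142),(332,242)]: print(ray('wrist',uv,42,T))
o=[]
for v in (165,180,195,210):
    row=im[v,295:360].astype(int).max(1); k=np.nonzero(row<75)[0]; o.append((v,k.min()+295,k.max()+295))
print(o,r.sense()['clock'])
E
```

```text
barrel_mid 0.91 [310.1, 138.7, 343.7, 244.4] (array([541.7, 220.6]), array([116.1,  28.8]), 0.095)
barrel_mid 0.78 [161.3, 102.2, 208.4, 201.7] (array([499.8,  75.3]), array([102.5,  28.6]), 0.127)
barrel_mid 0.77 [357.1, 0.0, 400.4, 44.8] (array([375. , 266.5]), array([25.6, 39.4]), -0.269)
rest 0.73 [295.8, 136.7, 352.1, 232.4] (array([536.9, 220.4]), array([107.1,  53.5]), 0.092)
rest 0.19 [412.1, 120.9, 450.8, 152.0] (array([479.3, 332.5]), array([37.7, 35.4]), 0.836)
[485.41644523 215.98281239  56.        ]
[578.88976683 225.60183165  56.        ]
[486.31459483 215.8847929   42.        ]
[597.80300535 227.2299719   42.        ]Traceback (most recent call last):
  File "<stdin>", line 10, in <module>
    return umr_minimum(a, axis, None, out, keepdims, initial, where)
ValueError: zero-size array to reduction operation minimum which has no identity
```

{"op": "carry_out", "data": {
  "delta_pos": [
    [-0.003,0.002,0.03],
    [-0.005,0.004,0.07],
    [-0.005,0.004,0.11],
    [-0.005,0.004,0.14],
    [-0.005,0.004,0.16],
    [-0.005,0.004,0.172],
    [-0.005,0.004,0.172]
  ],
  "rot": [
    [0,0,-2],
    [0,0,-4],
    [0,0,-5.7],
    [0,0,-5.7],
    [0,0,-5.7],
    [0,0,-5.7],
    [0,0,-5.7]
  ]
}}

```text
clock: 3.02
eef_pos: [539.4, 220.9, 47.9]
tcp_rot: [-3.141, -0.001, -3.04]
contact_force: [-0.2, 0.3, 0.5]
opening: 1.001
grasp_force: 0.0
```

{"op": "carry_out", "data": {
  "delta_pos": [
    [0,0,0],
    [0,0,0],
    [0,0,0],
    [0,0,0],
    [0,0,0],
    [0,0,0],
    [0,0,0],
    [0,0,0]
  ],
  "rot": [
    [0,0,0],
    [0,0,0],
    [0,0,0],
    [0,0,0],
    [0,0,0],
    [0,0,0],
    [0,0,0],
    [0,0,0]
  ],
  "claw": 0.01,
  "grip_force": 40
}}

```text
clock: 4.03
eef_pos: [540.2, 220.9, 48.9]
tcp_rot: [3.141, 0.001, -3.041]
contact_force: [-2.2, 1.8, 5.7]
opening: 0.316
grasp_force: 39.0
```

{"op": "carry_out", "data": {
  "delta_pos": [
    [0,0,-0.01],
    [0,0,-0.03],
    [0,0,-0.07],
    [0,0,-0.12],
    [0,0,-0.16],
    [0,0,-0.172]
  ],
  "rot": [
    [0,0,0],
    [0,0,0],
    [0,0,0],
    [0,0,0],
    [0,0,0],
    [0,0,0]
  ]
}}

```text
clock: 4.78
eef_pos: [540.9, 220.9, 223.1]
tcp_rot: [3.14, 0.004, -3.041]
contact_force: [0.4, 0.1, -2.4]
opening: 0.312
grasp_force: 39.8
```

```bash
python3 - <<'E'
from h import *
s=r.sense();print(s['clock'],s['eef_pos'],s['contact_force'],s['opening'],s['grasp_force'],s['wrist_torque'],toolmove([430,-227,220],np.pi,s))
E
```

```text
4.775 [540.91916385 220.90203765 223.12539493] [ 0.35585997  0.13194599 -2.44335491] 0.31230034117212496 39.760127663612366 [ 0.04011276 -0.05695538 -0.03997217] (array([ 0.1553, -0.4345,  0.002 ]), array([0.07, 0.23, 5.76]))
```

{"op": "carry_out", "data": {
  "delta_pos": [
    [0.01,-0.03,0],
    [0.03,-0.08,0],
    [0.05,-0.135,0],
    [0.07,-0.19,0],
    [0.09,-0.245,0],
    [0.11,-0.3,0],
    [0.13,-0.355,0],
    [0.142,-0.4,0]
  ],
  "rot": [
    [0,0,0],
    [0,0,1],
    [0,0,2],
    [0,0,3],
    [0,0,4],
    [0,0,5],
    [0,0,5.7],
    [0,0,5.7]
  ]
}}

```text
clock: 5.78
eef_pos: [437.0, -193.3, 219.2]
tcp_rot: [3.141, -0.002, -3.142]
contact_force: [0.6, -0.3, -2.5]
opening: 0.313
grasp_force: 39.8
```

{"op": "carry_out", "data": {
  "delta_pos": [
    [0.008,-0.02,0],
    [0.012,-0.034,0],
    [0.012,-0.034,0],
    [0.012,-0.034,0]
  ],
  "rot": [
    [0,0,0],
    [0,0,0],
    [0,0,0],
    [0,0,0]
  ]
}}

```text
clock: 6.28
eef_pos: [426.9, -224.9, 220.0]
tcp_rot: [3.141, -0.0, -3.14]
contact_force: [0.7, 0.6, -1.6]
opening: 0.313
grasp_force: 39.9
```

```bash
python3 - <<'E'
from h import *
s=r.sense();print(s['clock'],s['eef_pos'],s['tcp_rot'],s['contact_force'])
T=wpose(s);save('wrist','w2');np.save('T2',T)
for t,z in [('barrel_mid',214),('vblock',30),('vee_left',45),('vee_right',45)]:
    for d in r.cut_out(t,'wrist')[:2]: print(t,round(d['p'],2),d['box'],axis('wrist',d['mask'],z,T))
E
```

```text
6.275 [ 426.86310766 -224.85045991  219.9819971 ] [ 3.14103066e+00 -4.68558585e-04 -3.14001580e+00] [ 0.73130162  0.63166029 -1.61155239]
barrel_mid 0.85 [288.7, 146.3, 357.3, 329.3] (array([ 416.5, -224.4]), array([93.1, 28.3]), 0.0)
barrel_mid 0.61 [538.5, 195.7, 571.8, 289.2] (array([ 415.2, -115.3]), array([47.3, 14.5]), 0.119)
vblock 0.59 [288.0, 181.9, 295.1, 231.2] (array([ 453., -260.]), array([59.5,  3.2]), 0.002)
```

View pics/w2.png

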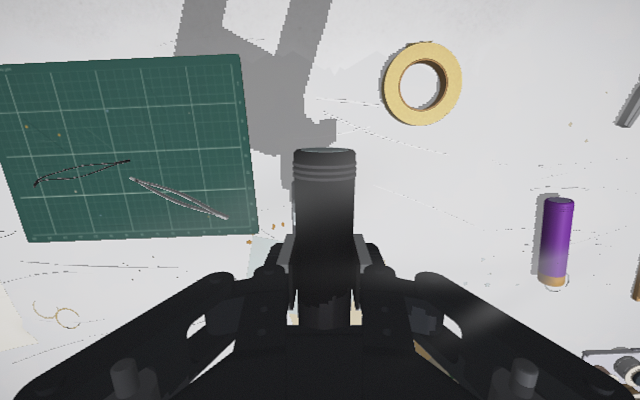

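The held barrel hides the V-block here: the barrel's grey end is at (324,150) and its axis is along the image column. I'll look from farther along +x instead.

{"op": "carry_out", "data": {
  "delta_pos": [
    [-0.02,0,0],
    [-0.06,0,0],
    [-0.11,0,0],
    [-0.16,0,0],
    [-0.188,0,0],
    [-0.195,0,0],
    [-0.195,0,0],
    [-0.195,0,0]
  ],
  "rot": [
    [0,0,0],
    [0,0,0],
    [0,0,0],
    [0,0,0],
    [0,0,0],
    [0,0,0],
    [0,0,0],
    [0,0,0]
  ]
}}

```text
clock: 7.52
eef_pos: [620.9, -225.4, 220.2]
tcp_rot: [3.141, -0.001, -3.141]
contact_force: [-0.2, 0.5, -1.9]
opening: 0.315
grasp_force: 39.9
```

```bash
python3 - <<'E'
from h import *
s=r.sense();print(s['clock'],s['eef_pos'],s['tcp_rot'],s['contact_force'])
T=wpose(s);im=save('wrist','w3');np.save('T3',T)
cv2.imwrite('pics/w3c.png',cv2.resize(im[0:200,210:440],None,fx=3,fy=3,interpolation=cv2.INTER_CUBIC))
for t,z in [('barrel_mid',214),('vblock',10),('vee_left',45),('vee_right',45)]:
    for d in r.cut_out(t,'wrist')[:2]: print(t,round(d['p'],2),d['box'],axis('wrist',d['mask'],z,T))
E
```

```text
7.525 [ 620.92326434 -225.36055598  220.19529911] [ 3.14139642e+00 -7.53839968e-04 -3.14075456e+00] [-0.19219599  0.50954214 -1.86907384]
barrel_mid 0.77 [573.0, 8.0, 618.2, 127.6] (array([ 534.2, -115.5]), array([43.5, 14.3]), 0.122)
barrel_mid 0.65 [292.2, 144.9, 356.5, 329.4] (array([ 610.6, -225.1]), array([27.9, 93.3]), -0.001)
vblock 0.66 [281.6, 0.0, 358.6, 135.3] (array([ 499.1, -228.8]), array([ 73.1, 131.2]), -0.019)
vee_left 0.82 [322.1, 1.8, 353.6, 109.1] (array([ 494.2, -212.7]), array([94.8, 31. ]), 0.01)
vee_right 0.78 [288.2, 1.8, 322.9, 113.6] (array([ 494.7, -244.1]), array([32.6, 95.5]), -0.002)
```

View pics/w3c.png

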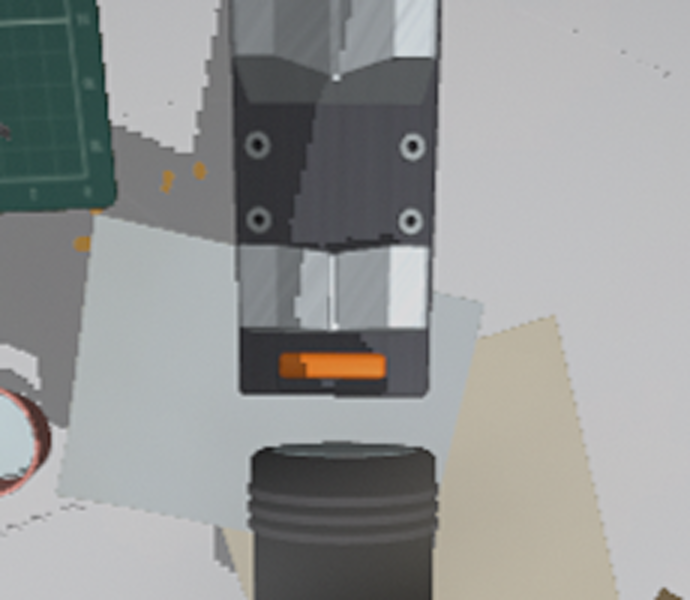

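```bash
python3 - <<'E'
from h import *
T=np.load('T3.npy')
f=lambda n,u,v,z:print(n,np.round(ray('wrist',(210+u/3,v/3),z,T),1))
f('stop face(x58)',333,353,62);f('base edge(x68)',333,395,10);f('stand x50',415,328,56);f('stand x26',415,245,56)
f('stand x-26',415,57,56);f('V near',334,290,38);f('V far',336,70,38)
f('base L',240,390,10);f('base R',428,390,10)
for z in (228,214,200): f('barrel end hi',343,443,z); f('barrel end lo',343,457,z)
f('bar L',254,590,214);f('bar R',432,590,214)
E
```

```text
stop face(x58) [ 549.1 -227.7   62. ]
base edge(x68) [ 563.4 -228.3   10. ]
stand x50 [ 541.4 -201.7   56. ]
stand x26 [ 516.9 -202.3   56. ]
stand x-26 [ 465.5 -203.5   56. ]
V near [ 528.5 -227.6   38. ]
V far [ 463.5 -226.9   38. ]
base L [ 561.5 -263.3   10. ]
base R [ 561.5 -192.5   10. ]
barrel end hi [ 563.1 -224.7  228. ]
barrel end lo [ 564.9 -224.7  228. ]
barrel end hi [ 564.3 -224.7  214. ]
barrel end lo [ 566.3 -224.7  214. ]
barrel end hi [ 565.4 -224.7  200. ]
barrel end lo [ 567.7 -224.7  200. ]
bar L [ 586.2 -238.1  214. ]
bar R [ 586.2 -211.3  214. ]
```

The crop shows the V-block with the stop face edge at about (321,118), the V line at column 321, and the barrel's grey end at about row 150. That gives a V origin of about (491,-227.5), and the TCP target is (492,-228).

{"op": "carry_out", "data": {
  "delta_pos": [
    [0.02,0,0],
    [0.06,-0.001,0],
    [0.1,-0.002,0.02],
    [0.12,-0.0026,0.05],
    [0.129,-0.0026,0.08],
    [0.129,-0.0026,0.1],
    [0.129,-0.0026,0.1],
    [0.129,-0.0026,0.1]
  ],
  "rot": [
    [0,0,0],
    [0,0,0.2],
    [0,0,0.5],
    [0,0,0.5],
    [0,0,0.5],
    [0,0,0.5],
    [0,0,0.5],
    [0,0,0.5]
  ]
}}

```text
clock: 8.78
eef_pos: [493.4, -228.5, 121.2]
tcp_rot: [-3.141, 0.001, 3.134]
contact_force: [-1.0, -0.3, -2.0]
opening: 0.315
grasp_force: 39.9
```

{"op": "carry_out", "data": {
  "delta_pos": [
    [0,0,0],
    [0,0,0]
  ],
  "rot": [
    [0,0,0],
    [0,0,0]
  ]
}}

```text
clock: 9.02
eef_pos: [493.3, -228.3, 121.0]
tcp_rot: [-3.141, 0.001, 3.134]
contact_force: [-1.0, -0.3, -2.8]
opening: 0.315
grasp_force: 39.9
```

{"op": "carry_out", "data": {
  "delta_pos": [
    [0.0015,0,0.01],
    [0.0015,0,0.022],
    [0.0015,0,0.034],
    [0.0015,0,0.042],
    [0.0015,0,0.047],
    [0.0015,0,0.049],
    [0.0015,0,0.049]
  ],
  "rot": [
    [0,0,0],
    [0,0,0],
    [0,0,0],
    [0,0,0],
    [0,0,0],
    [0,0,0],
    [0,0,0]
  ]
}}

```text
clock: 9.9
eef_pos: [491.4, -228.2, 71.3]
tcp_rot: [-3.142, 0.0, 3.134]
contact_force: [0.6, -0.1, -2.1]
opening: 0.312
grasp_force: 39.9
```

```bash
python3 - <<'E'
from h import *
im=save('scene','s2');s=r.sense();print(s['eef_pos'],s['contact_force'])
c=ci('scene');Ti=np.linalg.inv(c['pose']);q=Ti@np.array([491,-227,60,1]);u,v=int(c['cx']+c['fx']*q[0]/q[2]),int(c['cy']+c['fy']*q[1]/q[2])
cv2.imwrite('pics/s2c.png',cv2.resize(im[v-50:v+50,u-60:u+60],None,fx=6,fy=6,interpolation=cv2.INTER_CUBIC));print(u,v)
E
```

```text
[ 491.50281636 -228.23252846   71.50662845] [-0.59182254  0.3135609  -2.64417034]
344 243
```

View pics/s2c.png

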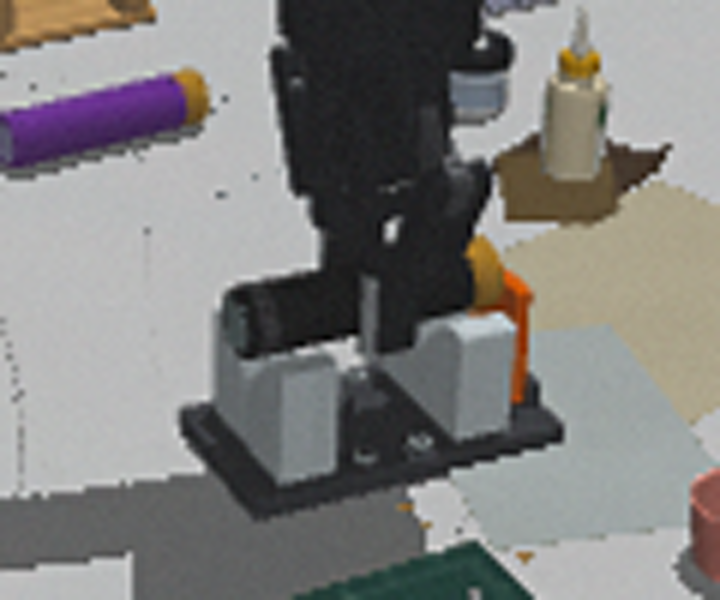

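The scene crop shows the barrel lined up just over both stands, with its brass end at (485,270) in the crop, short of the orange stop at (515,290). I'll lower it slowly.

{"op": "carry_out", "data": {
  "delta_pos": [
    [0,0,0.001],
    [0,0,0.002],
    [0,0,0.003],
    [0,0,0.004],
    [0,0,0.005],
    [0,0,0.0055],
    [0,0,0.006]
  ],
  "rot": [
    [0,0,0],
    [0,0,0],
    [0,0,0],
    [0,0,0],
    [0,0,0],
    [0,0,0],
    [0,0,0]
  ]
}}

```text
clock: 10.82
eef_pos: [491.3, -228.1, 65.2]
tcp_rot: [3.142, -0.0, 3.134]
contact_force: [-0.1, -0.1, -1.5]
opening: 0.313
grasp_force: 39.9
```

{"op": "carry_out", "data": {
  "delta_pos": [
    [0,0,0.0005],
    [0,0,0.001],
    [0,0,0.0015],
    [0,0,0.0015]
  ],
  "rot": [
    [0,0,0],
    [0,0,0],
    [0,0,0],
    [0,0,0]
  ]
}}

```text
clock: 11.32
eef_pos: [491.4, -228.3, 64.9]
tcp_rot: [-3.141, 0.0, 3.134]
contact_force: [-4.6, 2.0, 13.6]
opening: 0.312
grasp_force: 41.6
```

{"op": "carry_out", "data": {
  "delta_pos": [
    [0,0,-0.0012],
    [0,0,-0.0012]
  ],
  "rot": [
    [0,0,0],
    [0,0,0]
  ]
}}

```text
clock: 11.58
eef_pos: [491.5, -228.2, 65.1]
tcp_rot: [-3.141, 0.0, 3.134]
contact_force: [-1.1, 0.1, 0.7]
opening: 0.316
grasp_force: 40.1
```

{"op": "carry_out", "data": {
  "delta_pos": [
    [0,0,0],
    [0,0,0],
    [0,0,0],
    [0,0,0]
  ],
  "rot": [
    [0,0,0],
    [0,0,0],
    [0,0,0],
    [0,0,0]
  ],
  "claw": 0.06
}}

```text
clock: 12.08
eef_pos: [491.3, -228.2, 65.0]
tcp_rot: [3.142, -0.0, 3.134]
contact_force: [0.6, -0.1, 0.0]
opening: 0.708
grasp_force: 0.0
```

{"op": "carry_out", "data": {
  "delta_pos": [
    [0,0,-0.01],
    [0,0,-0.03],
    [0,0,-0.06],
    [0,0,-0.09],
    [0,0,-0.105],
    [0,0,-0.11],
    [0,0,-0.11]
  ],
  "rot": [
    [0,0,0],
    [0,0,0],
    [0,0,0],
    [0,0,0],
    [0,0,0],
    [0,0,0],
    [0,0,0]
  ]
}}

```text
clock: 12.95
eef_pos: [491.1, -228.1, 174.6]
tcp_rot: [3.141, -0.0, 3.134]
contact_force: [-1.0, 0.0, -0.5]
opening: 0.704
grasp_force: 0.0
```

```bash
python3 - <<'E'
from h import *
s=r.sense();print(s['clock'],s['eef_pos'],s['tcp_rot'],s['contact_force'])
T=wpose(s);im=save('wrist','w4')
for d in r.cut_out('barrel_mid','wrist')[:2]: print(round(d['p'],2),d['box'],axis('wrist',d['mask'],60,T))
for p in ([491.5,-227.5,72],[549,-227.5,62],[546,-227.5,72]): print(proj(p,T))
cv2.imwrite('pics/w4c.png',cv2.resize(im[60:330,190:450],None,fx=2.2,fy=2.2,interpolation=cv2.INTER_CUBIC))
E
```

```text
12.95 [ 491.05889685 -228.05165651  174.63449242] [ 3.14144111e+00 -3.93442367e-04  3.13397909e+00] [-0.96331992  0.00218434 -0.51737878]
0.91 [585.2, 143.0, 634.9, 254.9] (array([491.4,  14.6]), array([100.1,  33.3]), 0.124)
0.9 [306.1, 135.1, 343.1, 267.0] (array([ 492.5, -228.5]), array([ 28.3, 115.1]), -0.005)
(np.float64(324.05739989933454), np.float64(208.53945747257254))
(np.float64(324.5438341046493), np.float64(266.042052610387))
(np.float64(324.53718077548547), np.float64(268.57509244881567))
```

View pics/w4c.png

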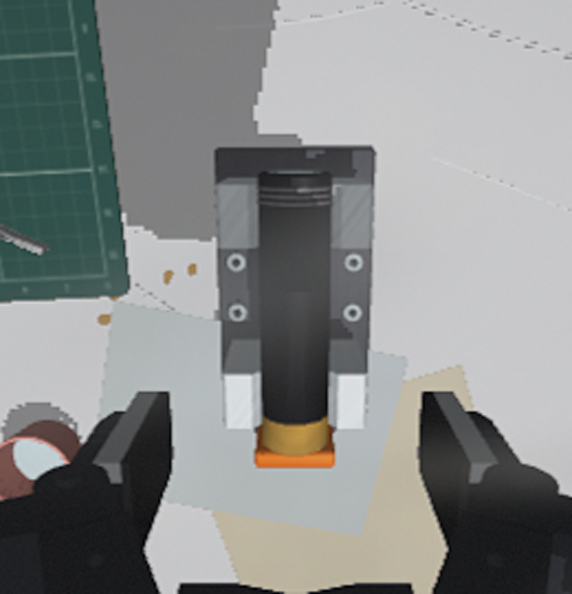

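The barrel lies along the V on both stands, with its brass end at about crop (294,452), near the orange stop. I'll zoom in on the gap.

```bash
python3 - <<'E'
from h import *
im=cv2.imread('pics/w4.png')[235:285,285:365]
cv2.imwrite('pics/w4d.png',cv2.resize(im,None,fx=10,fy=10,interpolation=cv2.INTER_NEAREST))
T=wpose(r.sense())
for v in (263,264,265,266,267):print(v,ray('wrist',(324,v),72,T)[0],ray('wrist',(324,v),62,T)[0])
E
```

```text
263 539.8689817397411 545.1597987730061
264 540.8201094063721 546.1543451817347
265 541.7732130973236 547.1509578198039
266 542.7282989769611 548.149643132981
267 543.6853732353171 549.1504075938722
```

View pics/w4d.png

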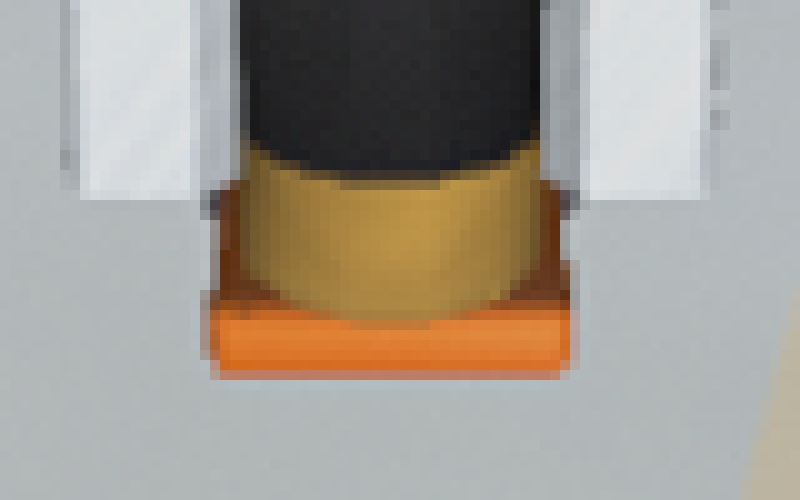

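Stop face edge at row 265 (x≈546.6) and brass rim at row 267 at its top (x≈543.7) give a gap of about 3 mm, which is good. Now I'll shut the fingers and press on top.

{"op": "carry_out", "data": {
  "delta_pos": [
    [0,0,0],
    [0,0,0],
    [0,0,0],
    [0,0,0],
    [0,0,0],
    [0,0,0],
    [0,0,0.01],
    [0,0,0.02]
  ],
  "rot": [
    [0,0,0],
    [0,0,0],
    [0,0,0],
    [0,0,0],
    [0,0,0],
    [0,0,0],
    [0,0,0],
    [0,0,0]
  ],
  "claw": 0
}}

```text
clock: 14.05
eef_pos: [491.2, -228.1, 154.2]
tcp_rot: [3.142, -0.0, 3.134]
contact_force: [-0.7, -1.1, -0.8]
opening: -0.001
grasp_force: 0.0
```

{"op": "carry_out", "data": {
  "delta_pos": [
    [0.001,0,0.015],
    [0.002,0,0.03],
    [0.002,0,0.042],
    [0.002,0,0.048],
    [0.002,0,0.051],
    [0.002,0,0.052],
    [0.002,0,0.053],
    [0.002,0,0.053]
  ],
  "rot": [
    [0,0,0],
    [0,0,0],
    [0,0,0],
    [0,0,0],
    [0,0,0],
    [0,0,0],
    [0,0,0],
    [0,0,0]
  ]
}}

```text
clock: 15.05
eef_pos: [489.5, -228.2, 102.2]
tcp_rot: [-3.141, 0.0, 3.134]
contact_force: [0.1, 1.4, 0.1]
opening: 0.004
grasp_force: 0.0
```

{"op": "carry_out", "data": {
  "delta_pos": [
    [0,0,0.001],
    [0,0,0.002],
    [0,0,0.003],
    [0,0,0.0035],
    [0,0,0.004],
    [0,0,0.0045],
    [0,0,0.005],
    [0,0,0.005]
  ],
  "rot": [
    [0,0,0],
    [0,0,0],
    [0,0,0],
    [0,0,0],
    [0,0,0],
    [0,0,0],
    [0,0,0],
    [0,0,0]
  ]
}}

```text
clock: 16.05
eef_pos: [489.3, -228.1, 97.0]
tcp_rot: [-3.142, 0.0, 3.134]
contact_force: [0.3, 0.4, 0.6]
opening: 0.004
grasp_force: 0.4
```

Just touching at z=97. That puts the barrel top at 72, bedded as described.

{"op": "carry_out", "data": {
  "delta_pos": [
    [0,0,0.0003],
    [0,0,0.0006],
    [0,0,0.0009],
    [0,0,0.0012],
    [0,0,0.0012]
  ],
  "rot": [
    [0,0,0],
    [0,0,0],
    [0,0,0],
    [0,0,0],
    [0,0,0]
  ]
}}

```text
clock: 16.68
eef_pos: [489.4, -228.2, 96.8]
tcp_rot: [-3.141, 0.0, 3.134]
contact_force: [-3.4, 1.4, 13.7]
opening: -0.001
grasp_force: 7.1
```

{"op": "carry_out", "data": {
  "delta_pos": [
    [0,0,0.0001],
    [0,0,0.0001],
    [0,0,0.0001],
    [0,0,0.0001]
  ],
  "rot": [
    [0,0,0],
    [0,0,0],
    [0,0,0],
    [0,0,0]
  ]
}}

```text
clock: 17.18
eef_pos: [489.4, -228.2, 96.8]
tcp_rot: [-3.141, 0.0, 3.134]
contact_force: [-5.5, 2.2, 14.8]
opening: -0.0
grasp_force: 7.6
```

```bash
python3 - <<'E'
from h import *
s=r.sense();print(s['eef_pos'],s['contact_force'])
im=save('scene','s3');u,v=344,243
cv2.imwrite('pics/s3c.png',cv2.resize(im[v-50:v+50,u-60:u+60],None,fx=6,fy=6,interpolation=cv2.INTER_CUBIC));s=r.sense();print(s['eef_pos'],s['contact_force'])
E
```

```text
[ 489.39230995 -228.2247611    96.79910766] [-5.52093958  2.22426999 14.77313836]
[ 489.38393601 -228.20081977   96.7625411 ] [-4.66045846  1.51641491 15.4769498 ]
```

View pics/s3c.png

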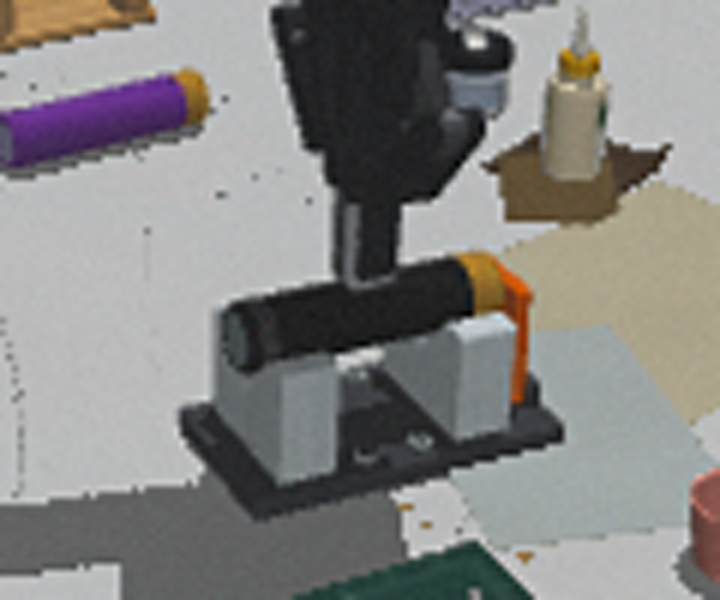

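The crop shows the barrel bedded in both stands, its brass end at (485,280) near the stop, with the closed tips pressing its middle at (370,280) at about 15 N.

```bash
python3 -c "
from rig import r
print(r.sign_off())"
```

```text
the job is handed in; nothing more can be done
None
```

The barrel is bedded in the V-block with its brass end about 3 mm from the orange stop, held pressed at about 15 N by the closed fingertips; I handed the job in at about 17 s and no verdict came back.

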